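# Tag the nest with the tired spring

## Robot

A 6-joint arm with a two-finger parallel gripper is mounted at the origin on a cart in front of the work surface, level with it; the furniture and walls round the work are solid. World frame = base frame: x ahead of the robot, y to its left, z up, the work surface at z = 0. Lengths are in m, angles in rad, forces in N, time in s.
With the tool pointing down it reaches from about 0.35 to 0.775 m from the base axis. Payload 5.5 kg.
Tool frame: the origin (TCP) lies at the very end of the fingers, on their centre line; the grasp point (between the pads) lies 19 mm behind it; z points along the fingers, y is the line along which they close (so a half turn about z gives the same grasp; the last joint's range is limited). The gripper opens to 85 mm and grips with 20 to 120 N. Pads are 22 mm wide; open, the fingers measure 114 mm over their backs; the gripper's body (76 mm by 85 mm) begins 54 mm behind the grasp point. The pads swing forward as they close: fully open they stand 13 mm farther back than shut.
Start: joints at [1.145, 0.313, 0.046, 1.304, 0, 1.431], TCP at [0.162, 0.552, 0.231] pointing down, gripper open.
Joint ranges: [-2.76, 2.76], [-0.86, 1.69], [-1.03, 1.26], [-2.2, 2.34], [-1.47, 1.5], [-3.14, 3.14]. Speed limits (rad/s): [2.57, 2.57, 3.14, 3.14, 3.14, 3.14].

## Interface

Orientations are given as a unit quaternion [w, x, y, z].
In Python, from workcell import env, cams, ticket, spotter gives the robot as it stands.
- The arm moves only by the tool jog_arm, never from a script. Its argument "increments" is a list that holds one entry, the list of rows, each a list of 7 numbers: the shift along the tool's x, y, z in units of 0.25 m (1.0 is 0.25 m), then the turn, a rotation vector about the tool's x, y, z in units of 180 degrees (1.0 is 180 degrees), then the closure in counts, from 0 (fully open) to 255 (shut). A call has 1 to 20 rows; each row shifts and turns the commanded pose from where the row before left it, along the tool's axes as they then stand; what a row does not reach is not made up. A row lasts 1/10 s, in which the tool goes at most 50 mm and 8.59 degrees, less where a joint would pass 70% of its speed; a pose out of reach is approached as far as the arm can. A call with a number of a shift or a turn outside -1 to 1 is refused whole. A call with a gripper value outside its range is refused whole. The fingers move at their own pace and stop on an object; "force" is the grip in N (left out, the last holds). Time passes only in rows, so rows that do not move let the fingers close. It gives the time, the measured TCP pose, the force, the opening and the grip force at its end, in the units of the state.
- env.get_state(): the state, without advancing time (a new reading comes with each control period).
- cams.read_camera(name): name is "side" or "top"; returns a dict with "pixels" (480x640x3 uint8, red, green, blue), "fx", "fy", "cx", "cy" (pixels), "xyz" and "attitude" of the camera in the world. Camera axes: x right, y down, z forward; pixel columns grow to the right and rows downward; lengths in m; the calibration is good to about 2 mm. A picture is of the moment at which its call begins. There is no depth.
- ticket.hand_in(): hands the job in; it is judged then, once.
Trained networks look in the newest picture that a camera, given by its name, has taken for a name from the list of things; names that differ only in an ending like _2 or _b are one class to them, and where a whole thing is asked for, a point or a joint stands for the part that bears it (a point fixed in the world has none). Each returns a list of dicts, best first, with "conf" (0 to 1); they miss things now and then, are a little off and sometimes report something else, mostly with a low value. They report only what shows in the picture. A call takes as long as a camera call.
- spotter.find_in(target, camera): "uv" ([column, row] in pixels, amid what is visible of it).
- spotter.cut_out(target, camera): "region" (480x640 bool, what is visible of it) and "uv" ([column, row] in pixels, amid what is visible of it).
- spotter.landmark_of(target, camera): "uv" ([column, row] in pixels: a listed point, or the origin of a listed thing).
The state is a dict: "clock": time; "joint_pos": joint angles; "qvel": joint speeds; "tau": joint torques, N m; "tcp_pos": TCP position; "orientation": TCP orientation; "wrist_force": force on the tool from outside, world axes, zero at the start; "ft_torque": the same for the moment, N m; "finger_gap": finger opening in m; "grip_force": force on a finger pad.
Only numpy, scipy, OpenCV 4.12 (cv2) and the standard library are available. Lean on these libraries where they do the work, as an engineer would, in place of code of your own. Each camera call takes 0.05 s, during which the arm holds its last target. There are 200 camera calls.

## Task

One of the three lift-out nests on the bench has a tired spring. Working along the row from your left to your right, press each nest's round lift pad down about a centimetre with a fingertip and let it come up again, then push the upright metal tag of the nest with the softest spring down flat so that it gets a new one. Leave the other two tags standing, and do not lift or shift the nests or move anything else on the bench.

Things in the scene. Friction and masses are not known exactly. Their poses are not given: they have to be found in the camera images.
- nest_a: one of three look-alike nests standing loose in a row on a steel plate, about 1.9 kg: pale metal base on feet, top 18 mm above the plate, x -95 to 50, y -35 to 35 mm, a sprung pad between two rails (tops at 38 mm, 50 mm clear between, x -33 to 43 mm), a tag in front. Origin on the plate (0.024 m up) under the pad's centre; -x = tag end, towards the robot (within 10 degrees). The letter tells neither place in the row nor stiffness
- pad_a_top (a point): centre of the top face of this nest's lift pad: a dark rubber-capped round button 32 mm across on a coil spring, top face 54 mm above the plate (78 mm above the bench) when free; moves down with the pad
- pad_a (a joint): how far this pad is pressed down, in m: 0 free, 0.014 at its stop (2 mm above the rails); it springs back by itself. Two pads have good springs that need about 8 to 10 N to go down 10 mm, the third is tired and needs only about 3 to 4 N
- tag_a (a joint): angle of this nest's tag in rad: 0 upright, 1.55 folded flat over the front of the base (its top face is then 49 mm above the bench). Starts at 0 to 0.25, folds about its lower edge away from the pad (to the nest's -x) and stays where it is left: stiff hinge, about 1 N at the tag's top
- tag_a_hinge (a point): middle of the hinge line of this nest's tag, fixed to the nest: 58 mm in front of the pad's centre, 47 mm above the bench, line along the nest's y. The tag is a steel plate with a dark label field, 36 mm wide, 3 mm thick; upright it ends 37 mm above the hinge (84 mm above the bench). Behind it the base is clear for 23 mm to the rails, 38 mm to the pad's foot and 41 mm to the pad
- nest_b: one of three look-alike nests standing loose in a row on a steel plate, about 1.9 kg: pale metal base on feet, top 18 mm above the plate, x -95 to 50, y -35 to 35 mm, a sprung pad between two rails (tops at 38 mm, 50 mm clear between, x -33 to 43 mm), a tag in front. Origin on the plate (0.024 m up) under the pad's centre; -x = tag end, towards the robot (within 10 degrees). The letter tells neither place in the row nor stiffness
- pad_b_top (a point): centre of the top face of this nest's lift pad: a dark rubber-capped round button 32 mm across on a coil spring, top face 54 mm above the plate (78 mm above the bench) when free; moves down with the pad
- pad_b (a joint): how far this pad is pressed down, in m: 0 free, 0.014 at its stop (2 mm above the rails); it springs back by itself. Two pads have good springs that need about 8 to 10 N to go down 10 mm, the third is tired and needs only about 3 to 4 N
- tag_b (a joint): angle of this nest's tag in rad: 0 upright, 1.55 folded flat over the front of the base (its top face is then 49 mm above the bench). Starts at 0 to 0.25, folds about its lower edge away from the pad (to the nest's -x) and stays where it is left: stiff hinge, about 1 N at the tag's top
- tag_b_hinge (a point): middle of the hinge line of this nest's tag, fixed to the nest: 58 mm in front of the pad's centre, 47 mm above the bench, line along the nest's y. The tag is a steel plate with a dark label field, 36 mm wide, 3 mm thick; upright it ends 37 mm above the hinge (84 mm above the bench). Behind it the base is clear for 23 mm to the rails, 38 mm to the pad's foot and 41 mm to the pad
- nest_c: one of three look-alike nests standing loose in a row on a steel plate, about 1.9 kg: pale metal base on feet, top 18 mm above the plate, x -95 to 50, y -35 to 35 mm, a sprung pad between two rails (tops at 38 mm, 50 mm clear between, x -33 to 43 mm), a tag in front. Origin on the plate (0.024 m up) under the pad's centre; -x = tag end, towards the robot (within 10 degrees). The letter tells neither place in the row nor stiffness
- pad_c_top (a point): centre of the top face of this nest's lift pad: a dark rubber-capped round button 32 mm across on a coil spring, top face 54 mm above the plate (78 mm above the bench) when free; moves down with the pad
- pad_c (a joint): how far this pad is pressed down, in m: 0 free, 0.014 at its stop (2 mm above the rails); it springs back by itself. Two pads have good springs that need about 8 to 10 N to go down 10 mm, the third is tired and needs only about 3 to 4 N
- tag_c (a joint): angle of this nest's tag in rad: 0 upright, 1.55 folded flat over the front of the base (its top face is then 49 mm above the bench). Starts at 0 to 0.25, folds about its lower edge away from the pad (to the nest's -x) and stays where it is left: stiff hinge, about 1 N at the tag's top
- tag_c_hinge (a point): middle of the hinge line of this nest's tag, fixed to the nest: 58 mm in front of the pad's centre, 47 mm above the bench, line along the nest's y. The tag is a steel plate with a dark label field, 36 mm wide, 3 mm thick; upright it ends 37 mm above the hinge (84 mm above the bench). Behind it the base is clear for 23 mm to the rails, 38 mm to the pad's foot and 41 mm to the pad
- housing_1: bystander, to be left alone: cast aluminium housing half, 60x110x28 mm, behind the nests; origin at the centre of its underside
- housing_2: bystander, to be left alone: cast aluminium housing half, 67x100x28 mm, behind the nests; origin at the centre of its underside
- block_1: bystander, to be left alone: dark clamp block with a metal clip and stud, 24x60x29 mm, standing in a gap between two nests; origin at the centre of its underside
- block_2: bystander, to be left alone: dark clamp block with a metal clip and a pale knob, 24x59x27 mm, standing in the other gap between two nests; origin at the centre of its underside
- cap_1: bystander, to be left alone: round red plastic cap, 33 mm across, 14 mm high, beside the nests; origin at the centre of its underside
- cap_2: bystander, to be left alone: round red plastic cap, 27 mm across, 12 mm high, behind the nests; origin at the centre of its underside

How it is judged:
By the outcome, as a careful person would: the job done as asked, in the order asked, and still so for the second after the job is handed in, with the robot touching nothing.
It also fails if it takes over 48 s, if anything falls off the work surface, if the arm or the gripper's body presses on something with over 40 N, if the wrist force passes 120 N, or if a joint passes its speed limit or range.

## Working session

There is one attempt and no reset: what is moved stays moved. The work goes in short steps, Python scripts to look and compute and a tool call to move; the robot and the scene stay as the last step left them, time stands still between calls to the robot, and variables do not carry over. Pictures are saved under pics/ and viewed, at most 10 in all, crops included, and the job is handed in when it is done.

Besides the shell and the picture viewer there is one more tool, called after "Call:" as name([rows], argument=value, ...), one row to a line, values as JSON. jog_arm: Moves the arm, as the interface text tells. Shifts and turns lie within -1 to 1; 1 stands for 0.25 m of shift or 180 degrees of turn. Its arguments: {"type":"object","properties":{"increments":{"type":"array"},"force":{"type":"number"}},"required":["increments"]}

```bash
mkdir -p pics; cat > h.py <<'E'
import numpy as np, cv2
from scipy.spatial.transform import Rotation as R
from workcell import env, cams, ticket, spotter
def cam(n):
    c=cams.read_camera(n); q=np.array(c['attitude']); 
    c['R']=R.from_quat(np.r_[q[1:],q[0]]).as_matrix() if q.size==4 else q
    c['t']=np.array(c['xyz']); return c
def ray(c,uv):
    d=c['R']@np.array([(uv[0]-c['cx'])/c['fx'],(uv[1]-c['cy'])/c['fy'],1]); return c['t'],d
def atz(c,uv,z):
    t,d=ray(c,uv); return t+d*(z-t[2])/d[2]
def tri(c1,u1,c2,u2):
    A=[];b=[]
    for c,u in((c1,u1),(c2,u2)):
        t,d=ray(c,u); d=d/np.linalg.norm(d); P=np.eye(3)-np.outer(d,d); A.append(P); b.append(P@t)
    p=np.linalg.lstsq(np.vstack(A),np.hstack(b),rcond=None)[0]
    r=np.linalg.norm(np.vstack(A)@p-np.hstack(b)); return p,r
def proj(c,p):
    q=c['R'].T@(np.array(p)-c['t']); return [c['fx']*q[0]/q[2]+c['cx'],c['fy']*q[1]/q[2]+c['cy']]
E
python3 - <<'E'
from h import *
np.set_printoptions(precision=4,suppress=True)
C={}
for n in('side','top'):
    c=C[n]=cam(n); cv2.imwrite(f'pics/{n}0.png',c['pixels'][:,:,::-1]); print(n,c['fx'],c['cx'],c['cy'],c['t'],c['attitude'])
L={}
for tg in('pad_a_top','tag_a_hinge','nest_a'):
    for n in C:
        r=spotter.landmark_of(tg,n); L[tg,n]=r
        print(tg,n,[(np.round(x['uv'],1).tolist(),round(x['conf'],2)) for x in r])
    for a in L[tg,'top']:
        for b in L[tg,'side']:
            p,r=tri(C['top'],a['uv'],C['side'],b['uv'])
            if r<.008: print('  ',p,r)
s=env.get_state(); print({k:np.round(v,4) for k,v in s.items()})
E
```

```text
side 532.056028950062 325.6997142243064 242.75050893378926 [ 0.3461 -0.5143  0.6509] [-0.4288  0.8819 -0.1793  0.0797]
top 508.11052009087365 320.34003694384535 239.06103085488354 [0.4209 0.1421 0.8984] [-0.0784  0.7706 -0.6288  0.0678]
pad_a_top side [([306.3, 307.5], 0.72), ([294.9, 245.6], 0.65)]
pad_a_top top [([323.6, 254.7], 0.78)]
   [0.5639 0.1614 0.0872] 0.001419250295190194
tag_a_hinge side [([263.9, 272.6], 0.74)]
tag_a_hinge top [([319.6, 291.8], 0.79)]
   [0.5057 0.1566 0.0509] 0.003768595305292786
nest_a side [([272.1, 221.7], 0.89), ([298.7, 272.5], 0.84), ([319.5, 341.1], 0.84)]
nest_a top [([234.6, 244.3], 0.82), ([319.9, 261.0], 0.58)]
   [0.5651 0.3172 0.0319] 0.004933766216479238
   [0.5665 0.1667 0.02  ] 0.0027514846641401368
   [ 0.6021  0.1721 -0.1857] 0.005675478353188372
{'clock': np.float64(0.4), 'joint_pos': array([ 1.1454,  0.3133,  0.046 ,  1.3036, -0.    ,  1.4312]), 'qvel': array([ 0.0021, -0.002 ,  0.0006,  0.0001,  0.0009,  0.0017]), 'tau': array([ -0.0008, -47.9895,  29.8394,   0.005 ,  -0.0001,  -0.    ]), 'tcp_pos': array([0.1621, 0.5516, 0.2312]), 'orientation': array([-0.    ,  0.1424,  0.9898, -0.0001]), 'wrist_force': array([-0.0927,  0.3801,  0.3324]), 'ft_torque': array([-0.0578,  0.0192, -0.0227]), 'grip_force': np.float64(0.0), 'finger_gap': np.float64(0.0851)}
```

View pics/side0.png

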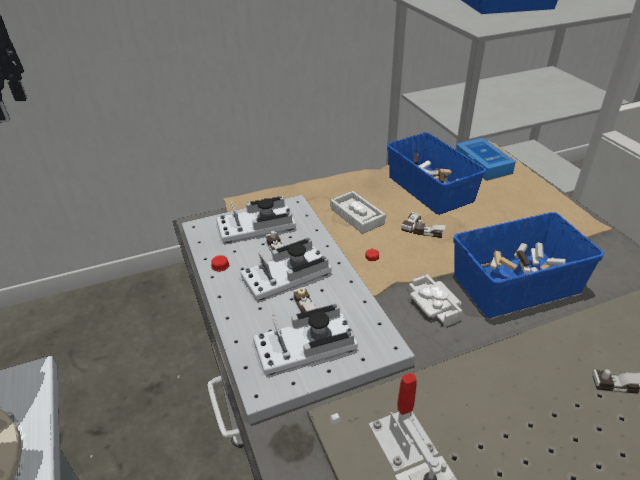

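View pics/top0.png

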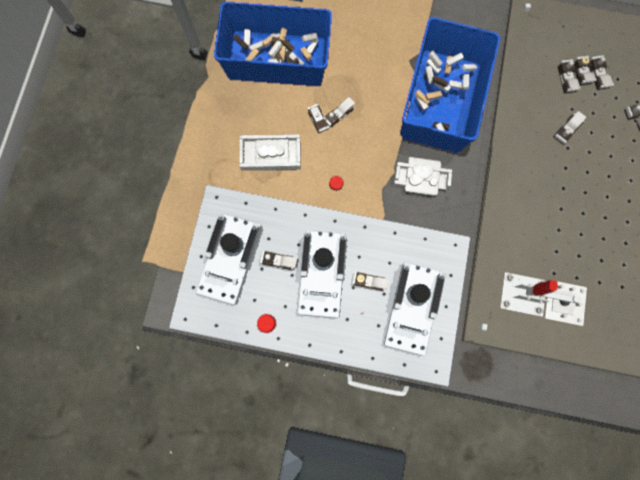

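The side view shows pads at about (266,204), (297,252) and (319,321). The top view shows them at (232,243), (323,257) and (420,293), with tags at (217,280), (319,294) and (410,328). Next I refine these positions.

```bash
python3 - <<'E'
from h import *
np.set_printoptions(precision=4,suppress=True)
C={n:cam(n) for n in('side','top')}
seed={'top':[(232,243),(323,257),(420,293)],'side':[(266,203),(297,251),(319,320)]}
P={}
for n in C:
    g=cv2.cvtColor(C[n]['pixels'],cv2.COLOR_RGB2GRAY)
    for i,(u,v) in enumerate(seed[n]):
        m=(g<50).astype(np.uint8); m=cv2.morphologyEx(m,cv2.MORPH_OPEN,np.ones((3,3),np.uint8))
        k,l,s,ce=cv2.connectedComponentsWithStats(m)
        j=l[v,u]; print(n,i,g[v,u],s[j],ce[j])
        c=atz(C[n],ce[j],.078); print('   at .078',c); P[n,i]=ce[j]
for i in range(3): print(i,tri(C['top'],P['top',i],C['side'],P['side',i]))
for tg in('nest_a','tag_a','pad_a'):
  for n in C:
    for r in spotter.cut_out(tg,n):
        m=r['region'].astype(np.uint8); 
        if m.sum()<5: continue
        rc=cv2.minAreaRect(cv2.findNonZero(m)); print(tg,n,round(r['conf'],2),np.round(r['uv']),m.sum(),np.round(rc[0],1),np.round(rc[1],1),round(rc[2],1))
t=C['top']['pixels'][205:365,180:460,::-1]; s=C['side']['pixels'][185:375,200:370,::-1]
cv2.imwrite('pics/t1.png',cv2.resize(t,None,fx=2.85,fy=2.85,interpolation=cv2.INTER_CUBIC))
cv2.imwrite('pics/s1.png',cv2.resize(s,None,fx=3.1,fy=3.1,interpolation=cv2.INTER_CUBIC))
E
```

```text
side 0 48 [256 199  17  10 123] [264.5691 203.7967]
   at .078 [0.557  0.3169 0.078 ]
side 1 48 [281 241  25  16 223] [295.139  248.6771]
   at .078 [0.5638 0.1643 0.078 ]
side 2 48 [298 307  35  22 402] [316.9204 317.1791]
   at .078 [ 0.5381 -0.0001  0.078 ]
top 0 48 [     0      0    640    480 303457] [319.3386 240.981 ]
   at .078 [0.5876 0.1729 0.078 ]
top 1 45 [315 249  16  17 149] [321.4564 257.3356]
   at .078 [0.5615 0.1641 0.078 ]
top 2 47 [411 285  17  17 184] [418.0109 293.25  ]
   at .078 [ 0.5352 -0.0005  0.078 ]
0 (array([0.5433, 0.1715, 0.1808]), np.float64(0.03265451954004828))
1 (array([0.5625, 0.1639, 0.0783]), np.float64(0.0015740450556676788))
2 (array([ 0.5365, -0.0007,  0.0787]), np.float64(0.00196630639567301))
nest_a side 0.95 [285. 270.] 3115 [284.1 267. ] [44.1 87.7] 69.1
nest_a side 0.74 [262. 218.] 2323 [255.7 218.4] [37.6 77.3] 78.9
nest_a side 0.72 [307. 338.] 4369 [304.4 337.7] [51.6 99.2] 73.8
nest_a top 0.87 [228. 258.] 3606 [227. 259.] [44.9 85.2] 18.0
nest_a top 0.85 [414. 310.] 3868 [414.4 309.5] [46.1 86.9] 13.7
nest_a top 0.59 [320. 275.] 3569 [321.6 273.8] [44.  85.1] 5.4
tag_a side 0.69 [280. 339.] 118 [279.3 335.9] [34.2  4.4] 71.6
tag_a side 0.58 [267. 265.] 154 [264.2 265.1] [28.5  7.3] 74.7
tag_a side 0.42 [233. 220.] 60 [234.7 214. ] [23.1  3.2] 71.6
pad_a side 0.83 [318. 321.] 328 [318.  322.5] [21. 18.] 90.0
pad_a side 0.59 [297. 252.] 250 [296.3 250.3] [17.7 17. ] 45.0
pad_a side 0.56 [263. 207.] 199 [265.3 204.3] [14.8 15.6] 45.0
pad_a top 0.76 [321. 259.] 278 [323. 257.] [18. 18.] 90.0
pad_a top 0.63 [422. 295.] 286 [421. 293.] [18. 18.] 90.0
pad_a top 0.56 [231. 242.] 316 [228.5 241.5] [19. 19.] 90.0
```

View pics/t1.png

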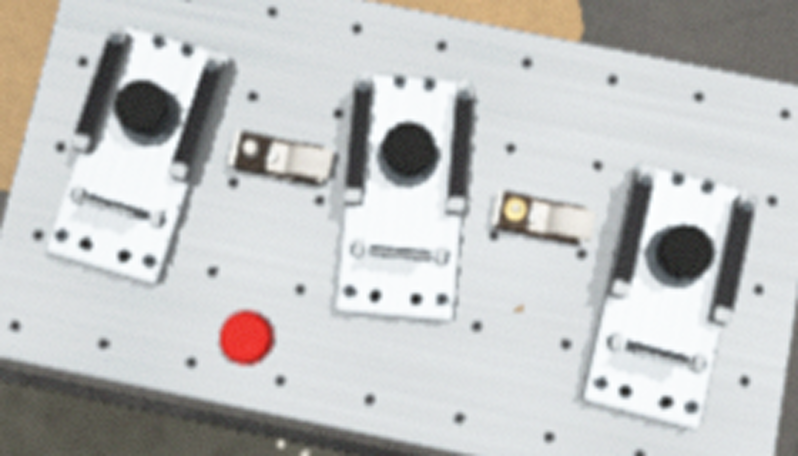

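View pics/s1.png

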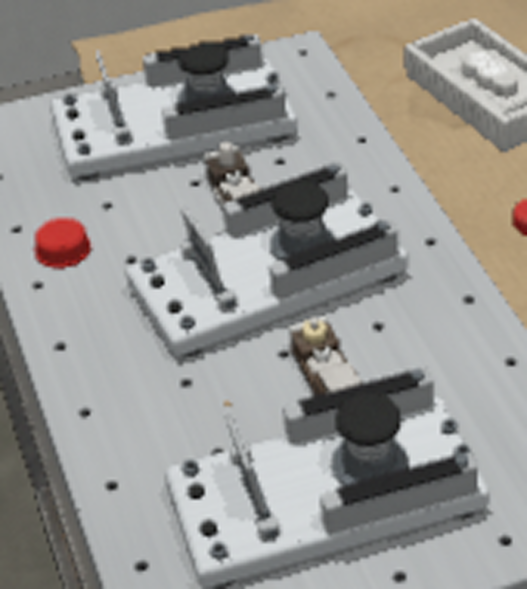

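The crops show the three nests and their tags upright. In the top crop the disc centres are (147,107), (409,150) and (682,251); in the side crop they are (205,57), (301,199) and (368,415). The base holes give each nest's yaw. I'll triangulate now.

```bash
cat >> h.py <<'E'
np.set_printoptions(precision=4,suppress=True)
def rel(p):
    "TCP-to-point in tool axes, units of 0.25 m"
    s=env.get_state(); q=s['orientation']; return R.from_quat(np.r_[q[1:],q[0]]).inv().apply(np.array(p)-s['tcp_pos'])/.25
E
python3 - <<'E'
from h import *
C={n:cam(n) for n in('side','top')}
T=lambda p:np.array(p)/2.85+[180,205]-.3
S=lambda p:np.array(p)/3.1+[200,185]-.3
tp=[(147,106),(409,149),(682,250)]; sp=[(205,58),(301,200),(368,416)]
fr=[((61,235),(149,260)),((349,291),(443,299)),((601,383),(691,407))]
bk=[((159,41),(187,49)),((400,82),(430,84)),((678,179),(707,186))]
for i in range(3):
    p,r=tri(C['top'],T(tp[i]),C['side'],S(sp[i]))
    print(i,'pad',p,r, atz(C['top'],T(tp[i]),.078),atz(C['side'],S(sp[i]),.078))
    f=[atz(C['top'],T(x),.042) for x in fr[i]]; b=[atz(C['top'],T(x),.042) for x in bk[i]]
    d=sum(b)/2-sum(f)/2; e=f[0]-f[1]
    print('   yaw',np.degrees([np.arctan2(d[1],d[0]),np.arctan2(-e[0],e[1])]),'len',np.linalg.norm(d[:2]),'front holes mid',sum(f)/2)
    y=np.arctan2(d[1],d[0]); print('   hinge pred',(p[:2]-.058*np.array([np.cos(y),np.sin(y)])))
    print('   rel',rel([p[0],p[1],.1]))
for n in C:
    print(n,[(atz(C[n],x['uv'],.047),round(x['conf'],2)) for x in spotter.landmark_of('tag_a_hinge',n)])
    print(n,[(atz(C[n],x['uv'],.078),round(x['conf'],2)) for x in spotter.landmark_of('pad_a_top',n)])
s=env.get_state(); print(s['clock'],s['tcp_pos'],s['wrist_force'])
E
```

```text
0 pad [0.5577 0.3141 0.0801] 0.0015735039430171964 [0.5569 0.3147 0.078 ] [0.5596 0.3171 0.078 ]
   yaw [-4.8271 -4.1348] len 0.12845968493345325 front holes mid [0.4749 0.3265 0.042 ]
   hinge pred [0.4999 0.3189]
   rel [-1.786  -0.4661  0.5254]
1 pad [0.5641 0.1611 0.0785] 0.00220185982806083 [0.5626 0.1614 0.078 ] [0.5659 0.1618 0.078 ]
   yaw [6.4141 6.7255] len 0.12809469231405363 front holes mid [0.4821 0.1524 0.042 ]
   hinge pred [0.5065 0.1546]
   rel [-1.9832 -1.0459  0.5253]
2 pad [ 0.5383 -0.0024  0.0761] 0.0016761279314947725 [ 0.5368 -0.0019  0.078 ] [ 0.5388 -0.0042  0.078 ]
   yaw [-2.9767 -3.2194] len 0.12852736266276635 front holes mid [ 0.4547 -0.0012  0.042 ]
   hinge pred [0.4803 0.0006]
   rel [-2.0684 -1.7026  0.5252]
side [(array([0.5111, 0.1577, 0.047 ]), 0.71)]
side [(array([0.5645, 0.1669, 0.078 ]), 0.68), (array([0.542, 0.001, 0.078]), 0.63)]
top [(array([0.5057, 0.1522, 0.047 ]), 0.96)]
top [(array([0.5646, 0.1589, 0.078 ]), 0.77), (array([0.4801, 0.0049, 0.078 ]), 0.31)]
1.1 [0.1621 0.5517 0.2313] [ 0.1801 -0.1749 -0.061 ]
```

Call:
jog_arm([
  [[0,0,0,0,0,-0.0455,255],[0,0,0,0,0,-0.0455,255],[-0.1,-0.06,0,0,0,0,255],[-0.1,-0.06,0,0,0,0,255],[-0.1,-0.06,0,0,0,0,255],[-0.1,-0.06,0,0,0,0,255],[-0.1,-0.06,0,0,0,0,255],[-0.1,-0.06,0,0,0,0,255],[-0.1,-0.06,0,0,0,0,255],[-0.1,-0.06,0,0,0,0,255],[-0.1,-0.06,0,0,0,0,255],[-0.1,-0.06,0,0,0,0,255],[-0.1,-0.06,0,0,0,0,255],[-0.1,-0.06,0,0,0,0,255],[-0.1,-0.06,0,0,0,0,255],[-0.1,-0.06,0,0,0,0,255],[-0.1,-0.06,0,0,0,0,255],[-0.1,-0.06,0,0,0,0,255],[0,0,0,0,0,0,255]],
], force=30)

```text
clock: 3.0
tcp_pos: [0.5651, 0.3096, 0.2306]
orientation: [0.0, 0.002, 1.0, -0.0]
wrist_force: [-0.5, 0.8, -0.7]
finger_gap: -0.0001
grip_force: 0.0
```

Call:
jog_arm([
  [[0.028,0.022,0,0,0,0,255],[0,0,0.07,0,0,0,255],[0,0,0.07,0,0,0,255],[0,0,0.07,0,0,0,255],[0,0,0.07,0,0,0,255],[0,0,0.07,0,0,0,255],[0,0,0.07,0,0,0,255],[0,0,0.07,0,0,0,255],[0,0,0.07,0,0,0,255],[0,0,0,0,0,0,255],[0,0,0,0,0,0,255]],
])

```text
clock: 4.1
tcp_pos: [0.5538, 0.3181, 0.0916]
orientation: [-0.0, -0.001, 1.0, -0.0]
wrist_force: [-0.3, -0.5, 1.8]
finger_gap: -0.0001
grip_force: 0.0
```

```bash
python3 - <<'E'
from h import *
s=env.get_state(); print(s['clock'],s['tcp_pos'],s['wrist_force'])
C={n:cam(n) for n in('side','top')}
t=C['top']['pixels'][185:335,180:360,::-1]; s=C['side']['pixels'][150:270,200:344,::-1]
cv2.imwrite('pics/m1.png',np.hstack([cv2.resize(t,(400,333),interpolation=cv2.INTER_CUBIC),cv2.resize(s,(400,333),interpolation=cv2.INTER_CUBIC)]))
E
```

```text
4.1 [0.5538 0.3181 0.0916] [-0.2935 -0.521   1.7681]
```

View pics/m1.png

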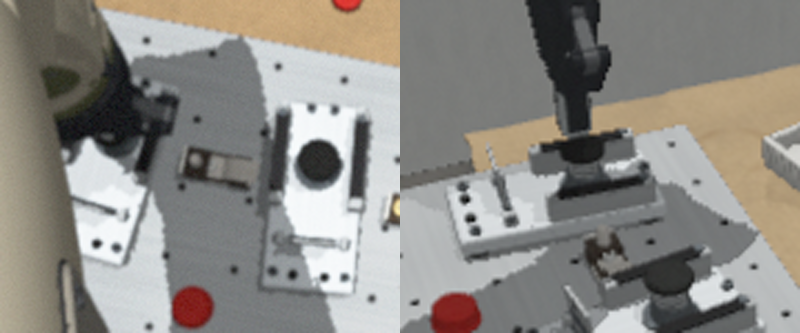

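The fingertip is above the left pad, about 4 mm towards the robot. I'll correct that and press.

Call:
jog_arm([
  [[-0.014,-0.01,0,0,0,0,255],[0,0,0.02,0,0,0,255],[0,0,0.02,0,0,0,255],[0,0,0,0,0,0,255],[0,0,0,0,0,0,255]],
])

```text
clock: 4.7
tcp_pos: [0.5584, 0.3146, 0.0809]
orientation: [-0.0, 0.0, 1.0, -0.0]
wrist_force: [-0.4, 0.3, 0.5]
finger_gap: -0.0
grip_force: 0.0
```

```bash
cat > f.py <<'E'
from h import *
F=[];P=[]
for i in range(5):
    cams.read_camera('side'); s=env.get_state(); F.append(s['wrist_force']); P.append(s['tcp_pos'])
print(s['clock'],np.mean(P,0),'F',np.mean(F,0),'sd',np.std(F,0))
E
python3 f.py
```

```text
4.95 [0.5587 0.3148 0.0813] F [ 0.0133 -0.4096  0.1259] sd [0.5849 0.3177 0.4942]
```

Call:
jog_arm([
  [[0,0,0.013,0,0,0,255],[0,0,0.013,0,0,0,255],[0,0,0.013,0,0,0,255],[0,0,0.014,0,0,0,255],[0,0,0,0,0,0,255],[0,0,0,0,0,0,255]],
])

```text
clock: 5.55
tcp_pos: [0.5591, 0.3149, 0.0689]
orientation: [0.001, -0.0, 1.0, 0.0]
wrist_force: [-1.6, -0.6, 7.0]
finger_gap: 0.0002
grip_force: 3.6
```

```bash
python3 f.py
```

```text
5.8 [0.5591 0.315  0.069 ] F [-0.9709 -0.4825  7.6529] sd [0.5033 0.2889 0.3288]
```

Call:
jog_arm([
  [[0,0,0.005,0,0,0,255],[0,0,0,0,0,0,255],[0,0,-0.025,0,0,0,255],[0,0,-0.04,0,0,0,255],[0,0,-0.07,0,0,0,255],[0,0,-0.07,0,0,0,255],[-0.002,-0.077,0,0,0,0,255],[-0.002,-0.077,0,0,0,0,255],[-0.002,-0.077,0,0,0,0,255],[-0.002,-0.077,0,0,0,0,255],[-0.002,-0.077,0,0,0,0,255],[-0.002,-0.077,0,0,0,0,255],[-0.002,-0.077,0,0,0,0,255],[-0.002,-0.077,0,0,0,0,255],[0,0,0.05,0,0,0,255],[0,0,0.05,0,0,0,255],[0,0,0.04,0,0,0,255],[0,0,0,0,0,0,255],[0,0,0,0,0,0,255]],
])

```text
clock: 7.7
tcp_pos: [0.562, 0.1613, 0.0822]
orientation: [-0.001, -0.001, 1.0, -0.0]
wrist_force: [-0.3, 0.4, 0.3]
finger_gap: -0.0001
grip_force: 0.0
```

```bash
python3 f.py
```

```text
7.95 [0.5629 0.1613 0.0834] F [ 0.0559 -0.2715  0.0466] sd [0.5001 0.5114 0.2633]
```

Call:
jog_arm([
  [[0,0,0.02,0,0,0,255],[0,0,0.014,0,0,0,255],[0,0,0.014,0,0,0,255],[0,0,0.014,0,0,0,255],[0,0,0,0,0,0,255],[0,0,0,0,0,0,255]],
])

```text
clock: 8.55
tcp_pos: [0.5633, 0.1609, 0.0686]
orientation: [0.001, -0.0, 1.0, 0.0]
wrist_force: [-2.3, 0.3, 8.8]
finger_gap: -0.0001
grip_force: 4.4
```

```bash
python3 f.py
```

```text
8.8 [0.5633 0.1609 0.0687] F [-1.7273  0.4331  8.7805] sd [0.5217 0.5933 0.2039]
```

Call:
jog_arm([
  [[0,0,0.004,0,0,0,255],[0,0,0,0,0,0,255],[0,0,-0.025,0,0,0,255],[0,0,-0.04,0,0,0,255],[0,0,-0.07,0,0,0,255],[0,0,-0.07,0,0,0,255],[0.011,-0.0725,0,0,0,0,255],[0.011,-0.0725,0,0,0,0,255],[0.011,-0.0725,0,0,0,0,255],[0.011,-0.0725,0,0,0,0,255],[0.011,-0.0725,0,0,0,0,255],[0.011,-0.0725,0,0,0,0,255],[0.011,-0.0725,0,0,0,0,255],[0.011,-0.0725,0,0,0,0,255],[0.011,-0.0725,0,0,0,0,255],[0,0,0.05,0,0,0,255],[0,0,0.05,0,0,0,255],[0,0,0.04,0,0,0,255],[0,0,0,0,0,0,255],[0,0,0,0,0,0,255]],
])

```text
clock: 10.8
tcp_pos: [0.5374, -0.0016, 0.0821]
orientation: [-0.001, -0.001, 1.0, 0.0]
wrist_force: [0.7, 0.5, 0.6]
finger_gap: -0.0003
grip_force: 0.0
```

```bash
python3 f.py
```

```text
11.05 [ 0.5383 -0.002   0.0831] F [ 0.0111 -0.3087  0.227 ] sd [0.8857 0.2232 0.5658]
```

Call:
jog_arm([
  [[0,0,0.02,0,0,0,255],[0,0,0.014,0,0,0,255],[0,0,0.014,0,0,0,255],[0,0,0.014,0,0,0,255],[0,0,0,0,0,0,255],[0,0,0,0,0,0,255]],
])

```text
clock: 11.65
tcp_pos: [0.5383, -0.0024, 0.0675]
orientation: [0.0, -0.0, 1.0, 0.0]
wrist_force: [1.5, 0.6, 3.9]
finger_gap: 0.0002
grip_force: 1.7
```

```bash
python3 f.py
```

```text
11.9 [ 0.5383 -0.0024  0.0676] F [1.3596 0.377  3.3281] sd [0.7126 0.688  0.3621]
```

Forces at about 10 mm down were 7.7 N, 8.8 N and 3.3 N, so the right nest is tired. I'll release its pad and move behind its tag.

Call:
jog_arm([
  [[0,0,-0.02,0,0,0,255],[0,0,-0.04,0,0,0,255],[0,0,-0.07,0,0,0,255],[0,0,-0.07,0,0,0,255],[0.05,0.003,0,0,0,0.017,255],[0.05,0.003,0,0,0,0,255],[0.045,0.003,0,0,0,0,255],[0,0,0,0,0,0,255],[0,0,0,0,0,0,255]],
])

```text
clock: 12.8
tcp_pos: [0.5017, 0.0012, 0.1174]
orientation: [0.0, 0.027, 1.0, 0.0]
wrist_force: [-0.7, 0.7, 0.1]
finger_gap: -0.0003
grip_force: 0.0
```

```bash
python3 - <<'E'
from h import *
C={n:cam(n) for n in('side','top')}
s=env.get_state(); print(s['clock'],s['tcp_pos'],s['wrist_force'])
t=C['top']['pixels'][220:370,330:510,::-1]; s=C['side']['pixels'][255:375,230:374,::-1]
cv2.imwrite('pics/m2.png',np.hstack([cv2.resize(t,(400,333),interpolation=cv2.INTER_CUBIC),cv2.resize(s,(400,333),interpolation=cv2.INTER_CUBIC)]))
E
```

```text
12.9 [0.5023 0.001  0.1174] [-0.308  -0.9662  0.2822]
```

View pics/m2.png

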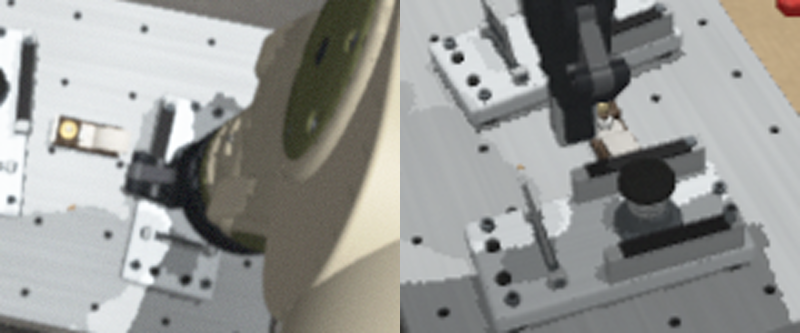

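The fingertip hovers between the tag (side crop 521,175 to 555,265) and the pad (645,180). Next I descend behind the tag and begin pushing.

Call:
jog_arm([
  [[0,0,0.05,0,0,0,255],[0,0,0.05,0,0,0,255],[0,0,0.05,0,0,0,255],[0,0,0.048,0,0,0,255],[0,0,0,0,0,0,255],[0,0,0,0,0,0,255],[0.016,0,0,0,0,0,255],[0.016,0,0,0,0,0,255],[0.016,0,0,0,0,0,255],[0.016,0,0,0,0,0,255],[0.016,0,0,0,0,0,255],[0.016,0,0,0,0,0,255],[0.016,0,0,0,0,0,255],[0,0,0,0,0,0,255]],
])

```text
clock: 14.3
tcp_pos: [0.473, 0.0027, 0.0678]
orientation: [-0.0, 0.027, 1.0, 0.0]
wrist_force: [0.1, 0.1, -0.2]
finger_gap: -0.0001
grip_force: 0.0
```

```bash
python3 f.py
```

```text
14.55 [0.4734 0.0027 0.0677] F [-0.3205 -0.0689 -0.0758] sd [0.2504 0.448  0.5761]
```

Call:
jog_arm([
  [[0.011,0,0.008,0,0,0,255],[0.011,0,0.008,0,0,0,255],[0.011,0,0.008,0,0,0,255],[0.011,0,0.008,0,0,0,255],[0,0,0,0,0,0,255]],
])

```text
clock: 15.05
tcp_pos: [0.4619, 0.0033, 0.0594]
orientation: [-0.001, 0.027, 1.0, 0.0]
wrist_force: [-1.1, -0.2, 0.3]
finger_gap: 0.0002
grip_force: 0.0
```

```bash
python3 f.py; python3 - <<'E'
from h import *
c=cam('side')
cv2.imwrite('pics/m3.png',cv2.resize(c['pixels'][255:375,230:374,::-1],(660,550),interpolation=cv2.INTER_CUBIC))
E
```

```text
15.3 [0.4624 0.0033 0.0596] F [-0.1305  0.0462 -0.2   ] sd [0.543  0.2732 0.1772]
```

View pics/m3.png

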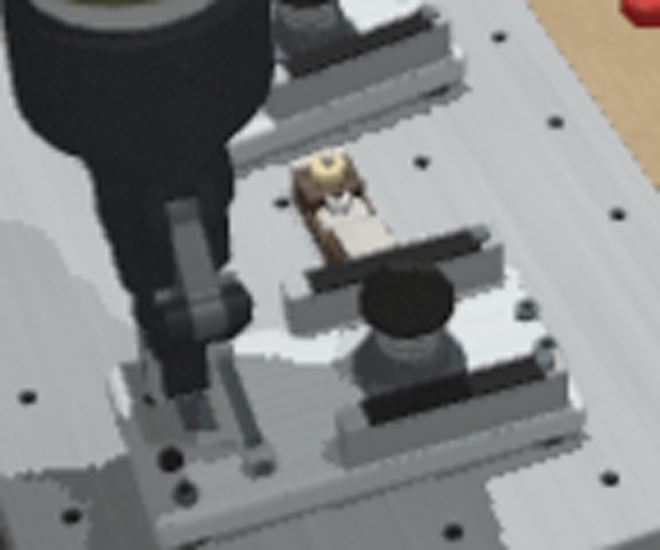

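```bash
python3 - <<'E'
from h import *
c=cam('side'); a=np.radians(-3); X=np.array([np.cos(a),np.sin(a),0]); Y=np.array([-X[1],X[0],0]); H=np.array([.480,.0006,.047])
for th in (0,.2,.6,1.1,1.55):
    for y in(-.018,.018):
        p=H+Y*y+.037*(-np.sin(th)*X+np.cos(th)*np.array([0,0,1])); print(th,y,(np.array(proj(c,p))-[230,255])*660/144)
for y in(-.018,.018): print('hinge',y,(np.array(proj(c,H+Y*y))-[230,255])*660/144)
f=env.get_state()['tcp_pos']
for x in(-.011,.011):
  for y in(-.0145,.0145): print('finger',x,y,(np.array(proj(c,f+X*x+Y*y))-[230,255])*660/144)
E
```

```text
0 -0.018 [241.1118 364.3024]
0 0.018 [210.0439 284.4619]
0.2 -0.018 [218.2735 372.1803]
0.2 0.018 [187.9337 291.9229]
0.6 -0.018 [177.1079 396.3069]
0.6 0.018 [148.1859 315.229 ]
1.1 -0.018 [142.8617 436.3576]
1.1 0.018 [115.3091 354.4754]
1.55 -0.018 [134.9079 473.4827]
1.55 0.018 [107.9333 391.2677]
hinge -0.018 [248.4828 443.2434]
hinge 0.018 [218.0578 363.0557]
finger -0.011 -0.0145 [154.337  428.6757]
finger -0.011 0.0145 [131.894  363.1237]
finger 0.011 -0.0145 [222.1059 409.9441]
finger 0.011 0.0145 [197.9784 345.3684]
```

The picture shows only the hinge bar at (222,350)–(262,470). The sliver that was above it is gone, so the tag is folding under the fingertip. I continue down.

Call:
jog_arm([
  [[0.006,0,0.01,0,0,0,255],[0.006,0,0.01,0,0,0,255],[0,0,0.01,0,0,0,255],[0,0,0.01,0,0,0,255],[0,0,0.006,0,0,0,255],[0,0,0,0,0,0,255]],
])

```text
clock: 16.0
tcp_pos: [0.4594, 0.0034, 0.0489]
orientation: [-0.0, 0.027, 1.0, -0.0]
wrist_force: [-4.4, 0.7, 10.7]
finger_gap: 0.0001
grip_force: 5.4
```

```bash
python3 f.py
```

```text
16.25 [0.4594 0.0034 0.0489] F [-3.7807  0.3364 10.8992] sd [0.3998 0.292  0.2988]
```

The tag reached its stop at z = 0.049 with 11 N. I lift off and move clear to check.

Call:
jog_arm([
  [[0,0,-0.01,0,0,0,255],[0,0,-0.03,0,0,0,255],[0,0,-0.08,0,0,0,255],[0,0,-0.1,0,0,0,255],[0,0,-0.1,0,0,0,255],[0,0,-0.1,0,0,0,255],[0,0,-0.1,0,0,0,255],[0,-0.1,-0.1,0,0,0,255],[0,-0.1,0,0,0,0,255],[0,-0.1,0,0,0,0,255],[0,-0.1,0,0,0,0,255],[0,-0.1,0,0,0,0,255],[0,-0.1,0,0,0,0,255],[0,-0.1,0,0,0,0,255],[0,-0.1,0,0,0,0,255],[0,-0.1,0,0,0,0,255],[0,-0.1,0,0,0,0,255],[0,0,0,0,0,0,255]],
])

```text
clock: 18.05
tcp_pos: [0.4465, -0.2489, 0.2032]
orientation: [0.0, 0.028, 1.0, -0.0]
wrist_force: [0.3, 0.1, -0.3]
finger_gap: 0.0004
grip_force: 0.0
```

```bash
python3 - <<'E'
from h import *
C={n:cam(n) for n in('side','top')}
t=C['top']['pixels'][205:365,180:460,::-1]
cv2.imwrite('pics/t9.png',cv2.resize(t,None,fx=2.85,fy=2.85,interpolation=cv2.INTER_CUBIC))
s=C['side']['pixels'][185:375,200:370,::-1]
cv2.imwrite('pics/s9.png',cv2.resize(s,None,fx=3.1,fy=3.1,interpolation=cv2.INTER_CUBIC))
print(env.get_state()['clock'])
E
```

```text
18.15
```

View pics/t9.png

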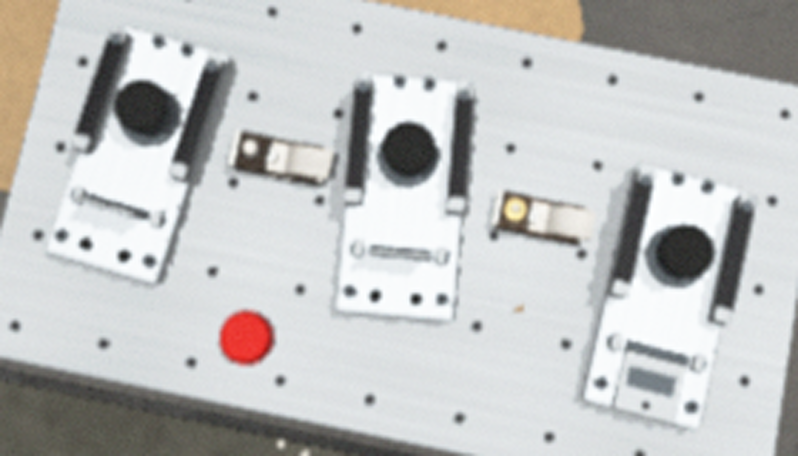

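View pics/s9.png

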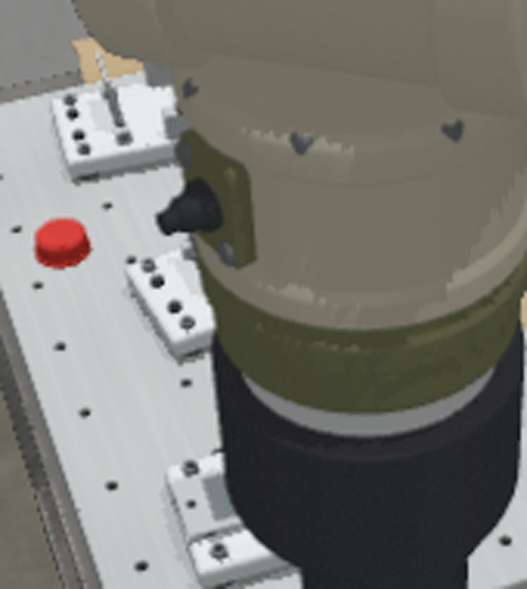

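The top crop shows the right nest's tag flat, with its label facing up at (652,380). The other two tags are still standing, all three pads are up, and nothing has shifted from the first picture. I'm handing the job in.

```bash
python3 -c "
from h import *
print(ticket.hand_in())"
```

```text
the job is handed in; nothing more can be done
None
```

I pressed the pads left to right at 7.7, 8.8 and 3.3 N, so the right-hand nest has the tired spring; its tag is folded flat, the other two stand, nothing else appears moved in the final top picture, and the job is handed in.

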